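Set out the craft tools on their picture cards

TASK

Set the craft table for the children: put each tool on the card printed with its shape, in the middle of the print: the tape roll flat on the ring, the stapler on its base lengthwise on the long rectangle (either end first), and each blue stamp that has a matching sample print on that print, standing peg up and turned any way. One stamp has no matching card: leave it where it stands.

Things in the scene. Friction and masses are not known exactly. Their poses are not given: they have to be found in the camera images.
- heart_stamp: Loose stamp, about 70 g: a flat 22 mm thick blue heart, about 55 mm wide and 50 mm long with an upright light-wood peg of 18 mm diameter on its middle, from 22 mm up to 60 mm above the underside; pinch the peg. Starts standing on the table, peg up. Origin: centre of the underside, on the peg's axis; z up. The tip of the heart points to -x of the body, the two lobes to +x.
- flower_stamp: Loose stamp, about 70 g: a flat 22 mm thick blue flower with five round petals, 60 mm across with an upright light-wood peg of 18 mm diameter on its middle, from 22 mm up to 60 mm above the underside; pinch the peg. Starts standing on the table, peg up. Origin: centre of the underside, on the peg's axis; z up. One petal points to +x.
- triangle_stamp: Loose stamp, about 70 g: a flat 22 mm thick blue triangle with equal sides, about 59 mm a side with an upright light-wood peg of 18 mm diameter on its middle, from 22 mm up to 60 mm above the underside; pinch the peg. Starts standing on the table, peg up. Origin: centre of the underside, on the peg's axis; z up. No card shows this shape: it stays where it is.
- tape_roll: Loose orange roll of tape lying flat, a ring 54 mm outside and 38 mm inside diameter, 24 mm tall, about 60 g. Origin: on its axis, at the underside; z up.
- stapler: Loose small red and black stapler standing on its base, 88 mm long (x), 26 mm wide (y), 42 mm tall, about 140 g; the upper 20 mm is the red arm, which is rigid, with straight sides 26 mm apart: pinch it across the width. Origin: centre of the underside; x along its length, z up.
- heart_card: Fixed white card with a thin yellow border, 108 mm square, 4 mm thick, flat on the table, printed with a green heart, a little larger than the heart stamp. Origin: centre of the card's underside, below the centre of the print; z up, so a thing standing on it has its underside at 4 mm. The print's tip points to -x of the body.
- flower_card: Fixed white card with a thin yellow border, 108 mm square, 4 mm thick, flat on the table, printed with a green five-petalled flower, a little larger than the flower stamp. Origin: centre of the card's underside, below the centre of the print; z up, so a thing standing on it has its underside at 4 mm. One printed petal points to +x.
- ring_card: Fixed white card with a thin yellow border, 108 mm square, 4 mm thick, flat on the table, printed with a green ring of 62 mm outside and 34 mm inside diameter, the outline of the tape roll. Origin: centre of the card's underside, below the centre of the print; z up, so a thing standing on it has its underside at 4 mm.
- bar_card: Fixed white card with a thin yellow border, 108 mm square, 4 mm thick, flat on the table, printed with a green long rectangle 96 by 34 mm, the outline of the stapler. Origin: centre of the card's underside, below the centre of the print; z up, so a thing standing on it has its underside at 4 mm. The rectangle's long side runs along x.
Mind the look-alikes: they are no part of the job. Leave any red look-alike of the flower_stamp alone.

How it is judged:
At the end, for the whole second after the job is handed in: Both matching stamps, tape roll and stapler rest upright (0.12 rad) and still on their own cards, centred within 14 mm, the stapler within 0.25 rad of the rectangle's direction; the triangle stamp stands upright within 30 mm of its start (horizontal distance between heart_stamp and heart_card below 0.014 m and z of heart_stamp in the frame of heart_card between 0.001 and 0.007 m and angle between each of heart_stamp, flower_stamp, tape_roll, stapler, triangle_stamp's own z axis and vertical below 0.12 rad and linear speed of each of heart_stamp, flower_stamp, tape_roll, stapler below 0.02 m/s and horizontal distance between flower_stamp and flower_card below 0.014 m and z of flower_stamp in the frame of flower_card between 0.001 and 0.007 m and horizontal distance between tape_roll and ring_card below 0.014 m and z of tape_roll in the frame of ring_card between 0.001 and 0.007 m and horizontal distance between stapler and bar_card below 0.014 m and z of stapler in the frame of bar_card between 0.001 and 0.007 m and angle between the x axis of stapler and the x axis of bar_card, either way round below 0.25 rad and distance of triangle_stamp from where it was at the start of the episode below 0.03 m); the robot touches nothing.
It fails at once if the triangle stamp is moved by more than 30 mm (distance of triangle_stamp from where it was at the start of the episode above 0.03 m).
It also fails if it takes over 102 s, if anything falls off the work surface, if the arm or the gripper's body presses on something with over 40 N, if the wrist force passes 120 N, or if a joint passes its speed limit or range.

ROBOT

A 7-joint arm with a two-finger parallel gripper is mounted at the origin on the work surface. World frame = base frame: x ahead of the robot, y to its left, z up, the work surface at z = 0. Lengths are in m, angles in rad, forces in N, time in s.
With the tool pointing down it reaches from about 0.4 to 0.875 m from the base axis. Payload 19.3 kg.
Tool frame: the origin (TCP) lies at the very end of the fingers, on their centre line; the grasp point (between the pads) lies 19 mm behind it; z points along the fingers, y is the line along which they close (so a half turn about z gives the same grasp; the last joint's range is limited). The gripper opens to 85 mm and grips with 20 to 120 N. Pads are 22 mm wide; open, the fingers measure 114 mm over their backs; the gripper's body (76 mm by 85 mm) begins 54 mm behind the grasp point. The pads swing forward as they close: fully open they stand 13 mm farther back than shut.
Start: joints at [-1.197, 0.521, -0.036, 1.599, 0.021, 1.021, -0.113], TCP at [0.268, 0.564, 0.231] pointing down, gripper open.
Joint ranges: [-2.91, 2.91], [-0.3, 2.13], [-1.5, 1.42], [0.17, 2.43], [-1.26, 4.41], [0.16, 1.93], [-2.52, 2.52]. Speed limits (rad/s): [1.89, 1.89, 2.39, 2.39, 3.01, 3.01, 3.01].

INTERFACE

Orientations are given as [roll, pitch, yaw] about the fixed x, y, z axes, in that order (R = Rz(yaw) Ry(pitch) Rx(roll)).
In Python, from workcell import bot gives the robot as it stands.
- The arm moves only by the tool carry_out, never from a script. Its argument "rows" is a list that holds one entry, the list of rows, each a list of 4 numbers: the shift along the tool's x, y, z in m, then the turn about the tool's z in degrees. In form: [[[x, y, z, twist], ...]]. A call has 1 to 12 rows; each row is the pose to reach, as a shift and turn from the pose commanded when the call began, along the tool's axes at that moment; what a row does not reach only later rows make up. A row lasts 1/12 s, in which the tool goes at most 41.7 mm and 7.16 degrees, less where a joint would pass 70% of its speed; a pose out of reach is approached as far as the arm can. A call with a gripper value outside its range is refused whole. "grip" is the finger opening in m, from 0 to 0.0854, set as the call begins (left out, the last holds). The fingers move at their own pace and stop on an object; "grip_force" is the grip in N (left out, the last holds). Time passes only in rows, so rows that repeat a pose let the fingers close. It gives the time, the measured TCP pose, the force, the opening and the grip force at its end, in the units of the state.
- bot.observe(): the state, without advancing time (a new reading comes with each control period).
- bot.grab_frame(name): name is "side" or "top"; returns a dict with "pixels" (384x512x3 uint8, red, green, blue), "K" (3x3 intrinsics, pixels), "pose" (4x4, takes a point from camera to world coordinates). Camera axes: x right, y down, z forward; pixel columns grow to the right and rows downward; lengths in m; the calibration is good to about 2 mm. A picture is of the moment at which its call begins. There is no depth.
- bot.job_done(): hands the job in; it is judged then, once.
Trained networks look in a picture, given as the dict that the camera call returned (one of the last four; its "shot" number tells which), for a name from the list of things; names that differ only in an ending like _2 or _b are one class to them, and where a whole thing is asked for, a point or a joint stands for the part that bears it (a point fixed in the world has none). Each returns a list of dicts, best first, with "conf" (0 to 1); they miss things now and then, are a little off and sometimes report something else, mostly with a low value. They report only what shows in the picture. A call takes as long as a camera call. They do not tell look-alikes from the thing itself.
- bot.look_for(picture, label): "position" ([column, row] in pixels, amid what is visible of it).
- bot.regions_of(picture, label): "region" (384x512 bool, what is visible of it) and "position" ([column, row] in pixels, amid what is visible of it).
- bot.spot_point(picture, label): "position" ([column, row] in pixels: a listed point, or the origin of a listed thing).
The state is a dict: "clock": time; "qpos": joint angles; "qd": joint speeds; "joint_efforts": joint torques, N m; "position": TCP position; "tool_rot": TCP orientation; "force": force on the tool from outside, world axes, zero at the start; "moment": the same for the moment, N m; "grip_width": finger opening in m; "finger_force": force on a finger pad.
Only numpy, scipy, OpenCV 4.12 (cv2) and the standard library are available. Lean on these libraries where they do the work, as an engineer would, in place of code of your own. Each camera call takes 0.05 s, during which the arm holds its last target. There are 200 camera calls.

## Working session

There is one attempt and no reset: what is moved stays moved. The work goes in short steps, Python scripts to look and compute and a tool call to move; the robot and the scene stay as the last step left them, time stands still between calls to the robot, and variables do not carry over. Pictures are saved under pics/ and viewed, at most 14 in all, crops included, and the job is handed in when it is done.

Besides the shell and the picture viewer there is one more tool, called after "Call:" as name(argument=value, ...) on one line, values as JSON. carry_out: Moves the arm, as the interface text tells. Its arguments: {"type":"object","properties":{"rows":{"type":"array","items":{"type":"array","items":{"type":"array","items":{"type":"number"}}}},"grip":{"type":"number"},"grip_force":{"type":"number"}},"required":["rows"]}

```bash
mkdir -p pics
cat > h.py <<'E'
import numpy as np,cv2
from workcell import bot
def ray(f,p,z):
    K=np.array(f["K"]);T=np.array(f["pose"])
    d=T[:3,:3]@np.linalg.inv(K)@np.array([p[0],p[1],1.]);o=T[:3,3]
    return o+d*(z-o[2])/d[2]
def proj(f,P):
    T=np.linalg.inv(np.array(f["pose"]));c=T[:3,:3]@np.array(P)+T[:3,3];u=np.array(f["K"])@c
    return u[:2]/u[2]
def save(f,n):cv2.imwrite("pics/"+n+".png",np.array(f["pixels"])[:,:,::-1])
E
python3 - <<'E'
from h import *
s=bot.observe();print({k:np.round(v,3) for k,v in s.items()})
a={}
for n in("top","side"):
    f=bot.grab_frame(n);save(f,n);print(n,np.round(f["pose"],3).tolist());
    for l in["heart_stamp","flower_stamp","triangle_stamp","tape_roll","stapler","heart_card","flower_card","ring_card","bar_card"]:
        print(l,[(np.round(r["position"]).tolist(),round(r["conf"],2),np.round(ray(f,r["position"],.004 if 'card' in l else 0.0),3)[:2].tolist()) for r in bot.spot_point(f,l)[:3]])
E
```

```text
{'clock': np.float64(0.0), 'qpos': array([-1.197,  0.522, -0.036,  1.6  ,  0.021,  1.021, -0.113]), 'qd': array([ 0.001,  0.002,  0.002,  0.001, -0.001, -0.001, -0.002]), 'joint_efforts': array([ 2.0000e-03, -9.2710e+01,  1.9820e+00, -3.6995e+01,  1.8000e-02,
        8.0000e-03, -0.0000e+00]), 'position': array([0.268, 0.564, 0.231]), 'tool_rot': array([-3.141,  0.   ,  2.698]), 'force': array([-0.872,  0.474, -0.135]), 'moment': array([0.008, 0.056, 0.03 ]), 'finger_force': np.float64(0.0), 'grip_width': np.float64(0.085)}
top [[0.018, -0.999, 0.031, 0.43], [-1.0, -0.018, 0.013, -0.008], [-0.012, -0.031, -0.999, 1.224], [0.0, 0.0, 0.0, 1.0]]
heart_stamp [([387.0, 210.0], 0.69, [0.417, -0.312])]
flower_stamp [([183.0, 196.0], 0.86, [0.445, 0.193]), ([219.0, 246.0], 0.86, [0.322, 0.101])]
triangle_stamp [([135.0, 206.0], 0.8, [0.416, 0.312])]
tape_roll [([260.0, 192.0], 0.57, [0.458, 0.003])]
stapler [([327.0, 203.0], 0.58, [0.433, -0.163])]
heart_card [([379.0, 142.0], 0.7, [0.585, -0.289]), ([184.0, 200.0], 0.36, [0.435, 0.189]), ([218.0, 129.0], 0.22, [0.612, 0.108])]
flower_card [
[... 151 characters left out ...]
77, -0.298, 0.376, 0.141], [-0.48, -0.578, 0.66, -0.635], [0.021, -0.759, -0.651, 0.677], [0.0, 0.0, 0.0, 1.0]]
heart_stamp [([310.0, 322.0], 0.72, [0.425, -0.318]), ([246.0, 134.0], 0.42, [0.596, 0.275])]
flower_stamp [([177.0, 201.0], 0.85, [0.324, 0.097]), ([209.0, 165.0], 0.64, [0.445, 0.189])]
triangle_stamp [([184.0, 146.0], 0.56, [0.419, 0.3])]
tape_roll [([246.0, 204.0], 0.7, [0.462, 0.012])]
stapler [([278.0, 263.0], 0.67, [0.443, -0.174])]
heart_card [([369.0, 275.0], 0.63, [0.583, -0.287])]
flower_card [([283.0, 167.0], 0.97, [0.609, 0.088])]
ring_card [([329.0, 202.0], 0.94, [0.639, -0.075]), ([244.0, 208.0], 0.33, [0.452, -0.0])]
bar_card [([245.0, 140.0], 0.85, [0.579, 0.245])]
```

View pics/top.png

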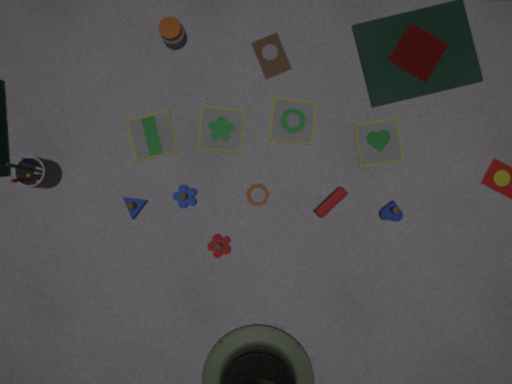

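View pics/side.png

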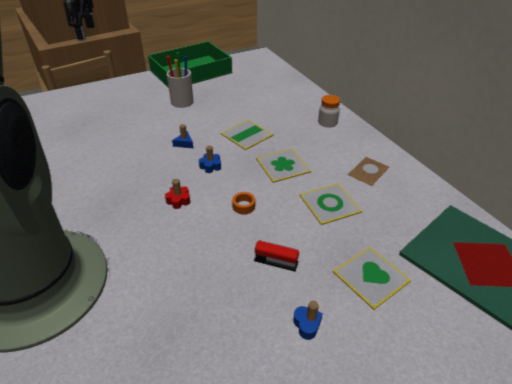

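The top view shows the cards as bar (152,134), flower (221,128), ring (293,121) and heart (378,141). The blue stamps are the triangle (134,206), flower (184,196) and heart (391,211). The tape is at (258,194), the stapler at (330,202), and the red look-alike flower at (219,246) is to be left alone. Next I measure by colour.

```bash
cat > meas.py <<'E'
from h import *
def cc(f,lo,hi,near,r=30,sm=60,vm=25):
    h=cv2.cvtColor(np.array(f["pixels"]),cv2.COLOR_RGB2HSV).astype(int)
    m=(h[...,0]>=lo)&(h[...,0]<=hi) if lo<=hi else (h[...,0]>=lo)|(h[...,0]<=hi)
    m&=(h[...,1]>sm)&(h[...,2]>vm)
    yy,xx=np.mgrid[:384,:512];m&=np.hypot(xx-near[0],yy-near[1])<r
    n,L,S,C=cv2.connectedComponentsWithStats(m.astype(np.uint8))
    i=1+np.argmax(S[1:,4]);ys,xs=np.where(L==i)
    return xs,ys
def cent(f,xs,ys,z):
    P=np.array([ray(f,(x,y),z)[:2] for x,y in zip(xs,ys)])
    c=P.mean(0);w,v=np.linalg.eigh(np.cov((P-c).T));
    box=cv2.minAreaRect(P.astype(np.float32)*1000)
    return np.round(c,4),round(float(np.degrees(np.arctan2(v[1,1],v[0,1]))),1),np.round(box[0]),np.round(box[1]),len(xs)
E
python3 - <<'E'
from meas import *
T=bot.grab_frame("top");S=bot.grab_frame("side")
for n,lo,hi,pt,ps,z in[("heart",100,130,(391,211),(308,320),.022),("flower",100,130,(184,196),(210,161),.022),("tri",100,130,(134,206),(184,142),.022),
 ("tape",5,20,(258,194),(244,203),.024),("stapler",170,6,(330,202),(277,252),.042),
 ("cheart",45,80,(378,141),(375,274),.004),("cflower",45,80,(221,128),(283,164),.004),("cring",45,80,(293,121),(330,203),.004),("cbar",45,80,(152,134),(246,134),.004)]:
  for f,p in((T,pt),(S,ps)):
    try:
        xs,ys=cc(f,lo,hi,p);print(n,*cent(f,xs,ys,z))
    except Exception as e:print(n,e)
for n,pt,ps in[("heartpeg",(394,210),(313,307)),("flpeg",(184,196),(210,151)),("tripeg",(131,206),(183,128))]:
  for f,p in((T,pt),(S,ps)):
    try:
        xs,ys=cc(f,5,25,p,15,40);print(n,*cent(f,xs,ys,.06 if f is T else .041))
    except Exception as e:print(n,e)
a=T["pixels"][180:240,110:430];b=T["pixels"][185:235,360:420]
cv2.imwrite("pics/crop.png",cv2.resize(np.array(b)[:,:,::-1],(600,500),interpolation=0))
E
```

```text
heart [ 0.4121 -0.3142] 68.4 [ 410. -316.] [50. 49.] 276
heart [ 0.4096 -0.3242] 70.9 [ 408. -322.] [60. 49.] 599
flower [0.4434 0.1842] 45.9 [444. 183.] [57. 57.] 345
flower [0.4399 0.1696] 69.9 [439. 173.] [80. 56.] 307
tri [0.4182 0.3063] 176.5 [412. 309.] [57. 49.] 224
tri [0.4126 0.2909] 82.5 [413. 299.] [80. 52.] 215
tape [0.4503 0.0085] -135.0 [451.   9.] [52. 52.] 205
tape [ 0.4485 -0.0029] 63.5 [448.  -4.] [73. 53.] 415
stapler [ 0.4362 -0.1665] 134.2 [ 437. -167.] [27. 88.] 412
stapler [ 0.4343 -0.1761] 132.9 [ 434. -176.] [39. 89.] 652
cheart [ 0.5927 -0.2868] 100.1 [ 597. -286.] [52. 52.] 352
cheart [ 0.5958 -0.2884] 100.6 [ 600. -288.] [52. 51.] 449
cflower [0.612  0.1023] 78.6 [614. 102.] [60. 60.] 419
cflower [0.6153 0.1015] -171.4 [616. 103.] [56. 61.] 239
cring [ 0.6358 -0.0754] -167.0 [637. -75.] [60. 57.] 324
cring [ 0.6388 -0.0767] -135.3 [639. -77.] [59. 60.] 251
cbar [0.5927 0.2733] -164.8 [593. 273.] [97. 34.] 529
cbar [0.5959 0.2734] -164.8 [596. 274.] [95. 33.] 224
heartpeg [ 0.4208 -0.3149] 91.0 [ 420. -315.] [12. 19.] 42
heartpeg [ 0.4243 -0.3179] 49.2 [ 423. -318.] [39. 17.] 162
flpeg [0.4437 0.1831] 79.6 [444. 183.] [12. 14.] 34
flpeg [0.448  0.1887] 69.8 [446. 188.] [57. 15.] 80
tripeg [0.4192 0.306 ] 92.4 [419. 305.] [12. 19.] 41
tripeg [0.4231 0.3139] 72.8 [422. 313.] [66. 14.] 73
```

View pics/crop.png

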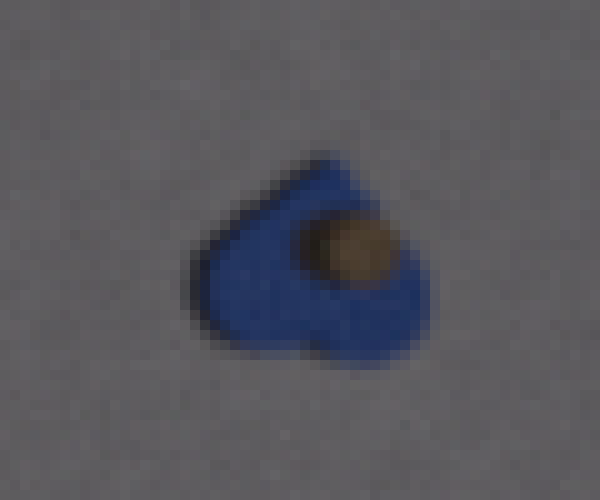

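The crop shows the heart stamp with its tip towards the upper middle and the peg top at about (396,210) in the full image. That agrees with the measured peg position. Now the card centres from the borders, and the first shift.

```bash
cat > d.py <<'E'
import sys
from h import *
s=bot.observe();p=s["position"];y=s["tool_rot"][2]
R=np.array([[np.cos(y),np.sin(y),0],[np.sin(y),-np.cos(y),0],[0,0,-1]])
print("t",round(float(s["clock"]),2),"p",np.round(p,4),"rpy",np.round(np.degrees(s["tool_rot"]),1),"grip",round(float(s["grip_width"]),4),"ff",round(float(s["finger_force"]),1),"q",np.round(s["qpos"],2))
a=list(map(float,sys.argv[1:]))
for i in range(0,len(a),3):
    g=np.array(a[i:i+3]);print(g,"->",np.round((R.T@(g-p))*1000,1))
E
python3 d.py 0.445 0.184 0.12
python3 - <<'E'
from meas import *
T=bot.grab_frame("top");S=bot.grab_frame("side")
for n,pt,ps in[("heart",(378,142),(372,275)),("flower",(221,129),(283,164)),("ring",(293,121),(330,203)),("bar",(152,134),(246,134))]:
  for f,p in((T,pt),(S,ps)):
    xs,ys=cc(f,22,34,p,48,70);print(n,*cent(f,xs,ys,.004))
  r=bot.regions_of(T,n+"_card")[0];ys,xs=np.where(r["region"]);print(" net",*cent(T,xs,ys,.004))
E
```

```text
t 1.1 p [0.2684 0.5644 0.2313] rpy [180.    0.  154.6] grip 0.085 ff 0.0 q [-1.2   0.52 -0.04  1.6   0.02  1.02 -0.11]
[0.445 0.184 0.12 ] -> [-322.9 -267.7  111.3]
heart [ 0.5848 -0.2869] 49.0 [ 585. -287.] [108. 109.] 313
heart [ 0.5817 -0.2973] 176.2 [ 587. -289.] [111. 109.] 464
 net [ 0.5839 -0.2867] 57.2 [ 585. -287.] [107. 108.] 1843
flower [0.6114 0.1027] -156.9 [612. 102.] [108. 108.] 287
flower [0.6114 0.0904] 85.9 [615. 100.] [113. 110.] 233
 net [0.6116 0.1028] 113.5 [611. 103.] [108. 108.] 1883
ring [ 0.6357 -0.0753] -170.6 [636. -75.] [108. 108.] 293
ring [ 0.6332 -0.0869] 77.6 [638. -77.] [112. 110.] 309
 net [ 0.6352 -0.0744] -136.0 [635. -74.] [112. 111.] 1950
bar [0.5926 0.2723] -137.0 [593. 273.] [108. 109.] 290
bar [0.5885 0.2583] 148.0 [595. 271.] [111. 112.] 184
 net [0.4187 0.3126] 101.8 [423. 317.] [47. 53.] 259
```

Call:
carry_out(rows=[[[-0.323,-0.268,0.11,0],[-0.323,-0.268,0.11,0],[-0.323,-0.268,0.11,0],[-0.323,-0.268,0.11,0],[-0.323,-0.268,0.11,0],[-0.323,-0.268,0.11,0],[-0.323,-0.268,0.11,0],[-0.323,-0.268,0.11,0],[-0.323,-0.268,0.11,0],[-0.323,-0.268,0.11,0],[-0.323,-0.268,0.11,0],[-0.323,-0.268,0.11,0]]], grip=0.05, grip_force=30)

```text
clock: 2.4
position: [0.4462, 0.1792, 0.1205]
tool_rot: [-3.14, 0.0, 2.692]
force: [0.4, 0.3, 0.4]
grip_width: 0.0501
finger_force: 0.0
```

```bash
python3 d.py 0.4447 0.1835 0.028
```

```text
t 2.4 p [0.4462 0.1792 0.1205] rpy [-179.9    0.   154.2] grip 0.0501 ff 0.0 q [-0.51  0.46  0.    2.07  0.    0.61  0.61]
[0.4447 0.1835 0.028 ] -> [ 3.2  3.2 92.5]
```

Call:
carry_out(rows=[[[0,0,0.02,0],[0,0,0.04,0],[0,0,0.05,0],[0,0,0.05,0],[0,0,0.05,0]]])

```text
clock: 2.82
position: [0.4448, 0.184, 0.0714]
tool_rot: [-3.141, -0.0, 2.698]
force: [0.3, 0.1, 0.4]
grip_width: 0.0503
finger_force: 0.0
```

```bash
python3 d.py 0.4447 0.1835 0.028; python3 -c "
from h import *
save(bot.grab_frame('side'),'s1')"
```

```text
t 2.82 p [0.4448 0.184  0.0714] rpy [-180.    -0.   154.6] grip 0.0503 ff 0.0 q [-0.51  0.56 -0.    2.09  0.    0.49  0.61]
[0.4447 0.1835 0.028 ] -> [-0.1 -0.5 43.4]
```

View pics/s1.png

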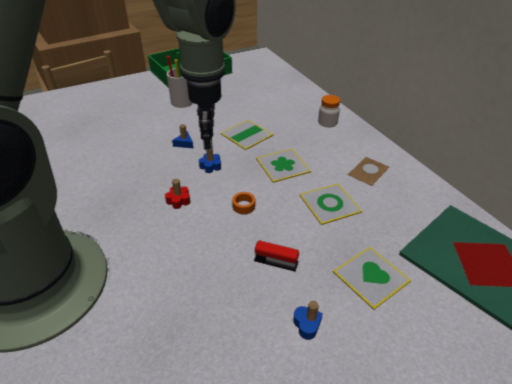

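The side view shows the gripper right above the flower's peg at about (209,150). Moves settle on the commanded pose, so I descend and close.

Call:
carry_out(rows=[[[0,0,0.02,0],[0,0,0.035,0],[0,0,0.043,0],[0,0,0.043,0],[0,0,0.043,0]]])

```text
clock: 3.28
position: [0.4452, 0.1838, 0.0289]
tool_rot: [3.142, 0.0, 2.698]
force: [0.4, -0.1, 1.0]
grip_width: 0.0504
finger_force: 0.0
```

Call:
carry_out(rows=[[[0,0,0,0],[0,0,0,0],[0,0,0,0],[0,0,0,0],[0,0,0,0],[0,0,-0.01,0],[0,0,-0.03,0],[0,0,-0.05,0],[0,0,-0.07,0],[0,0,-0.08,0]]], grip=0.005, grip_force=40)

```text
clock: 4.12
position: [0.4457, 0.184, 0.111]
tool_rot: [3.14, 0.002, 2.698]
force: [-0.2, 0.9, 0.7]
grip_width: 0.0169
finger_force: 39.1
```

```bash
python3 d.py 0.613 0.1025 0.11 0.613 0.1025 0.033
```

```text
t 4.12 p [0.4457 0.184  0.111 ] rpy [1.799e+02 1.000e-01 1.546e+02] grip 0.0169 ff 39.1 q [-0.51  0.48 -0.    2.08  0.    0.58  0.61]
[0.613  0.1025 0.11  ] -> [-186.1   -1.7    1. ]
[0.613  0.1025 0.033 ] -> [-186.1   -1.7   78. ]
```

Call:
carry_out(rows=[[[-0.03,0,0,0],[-0.07,0,0,0],[-0.11,0,0,0],[-0.15,0,0,0],[-0.175,-0.001,0,0],[-0.187,-0.001,0,0],[-0.187,-0.001,0,0],[-0.187,-0.001,0.02,0],[-0.187,-0.001,0.045,0],[-0.187,-0.001,0.06,0],[-0.187,-0.001,0.068,0],[-0.187,-0.001,0.068,0]]])

```text
clock: 5.12
position: [0.6121, 0.1027, 0.0389]
tool_rot: [-3.14, -0.002, 2.698]
force: [0.0, -0.5, -1.4]
grip_width: 0.0169
finger_force: 39.1
```

```bash
python3 d.py 0.613 0.1025 0.032
```

```text
t 5.12 p [0.6121 0.1027 0.0389] rpy [-1.799e+02 -1.000e-01  1.546e+02] grip 0.0169 ff 39.1 q [-0.26  0.76 -0.    1.73  0.    0.65  0.86]
[0.613  0.1025 0.032 ] -> [-0.9  0.2  6.9]
```

Call:
carry_out(rows=[[[0,0,0.004,0],[0,0,0.0075,0],[0,0,0.0075,0],[0,0,0.0075,0]]])

```text
clock: 5.45
position: [0.6137, 0.1026, 0.0334]
tool_rot: [3.141, 0.001, 2.698]
force: [0.5, -0.1, -0.7]
grip_width: 0.0168
finger_force: 39.1
```

Call:
carry_out(rows=[[[0,0,0,0],[0,0,0,0],[0,0,0,0],[0,0,-0.01,0],[0,0,-0.04,0],[0,0,-0.08,0],[0,0,-0.09,0],[0,0,-0.09,0],[0,0,-0.09,0]]], grip=0.045)

```text
clock: 6.2
position: [0.6139, 0.1026, 0.1241]
tool_rot: [3.14, 0.002, 2.698]
force: [-0.5, -0.4, -0.4]
grip_width: 0.0453
finger_force: 0.0
```

```bash
python3 d.py 0.452 0.0085 0.123
```

```text
t 6.2 p [0.6139 0.1026 0.1241] rpy [1.799e+02 1.000e-01 1.546e+02] grip 0.0453 ff 0.0 q [-0.26  0.64  0.    1.7  -0.    0.8   0.87]
[0.452  0.0085 0.123 ] -> [ 105.8 -154.5    1.1]
```

Call:
carry_out(rows=[[[0.02,-0.03,0,0],[0.042,-0.061,0,0],[0.064,-0.093,0,0],[0.086,-0.125,0,0],[0.1,-0.145,0.01,0],[0.106,-0.154,0.03,0],[0.106,-0.154,0.06,0],[0.106,-0.154,0.07,0],[0.106,-0.154,0.07,0],[0.106,-0.154,0.07,0]]], grip=0.085)

```text
clock: 7.03
position: [0.4515, 0.0091, 0.0527]
tool_rot: [-3.141, -0.001, 2.698]
force: [-0.1, 0.2, 0.3]
grip_width: 0.0844
finger_force: 0.0
```

```bash
python3 d.py 0.4515 0.0085 0.003; python3 -c "
from meas import *
f=bot.grab_frame('top');save(f,'t2');xs,ys=cc(f,100,130,(221,129));print(cent(f,xs,ys,.026))
S=bot.grab_frame('side');xs,ys=cc(S,100,130,(284,160));print(cent(S,xs,ys,.026))"
```

```text
t 7.03 p [0.4515 0.0091 0.0527] rpy [-1.799e+02 -1.000e-01  1.546e+02] grip 0.0844 ff 0.0 q [-0.14  0.56 -0.01  2.17  0.01  0.4   0.96]
[0.4515 0.0085 0.003 ] -> [-0.3 -0.6 49.7]
(array([0.6099, 0.1027]), 56.7, array([612., 103.]), array([58., 57.]), 341)
(array([0.6057, 0.0893]), 55.2, array([607.,  90.]), array([80., 54.]), 294)
```

View pics/t2.png

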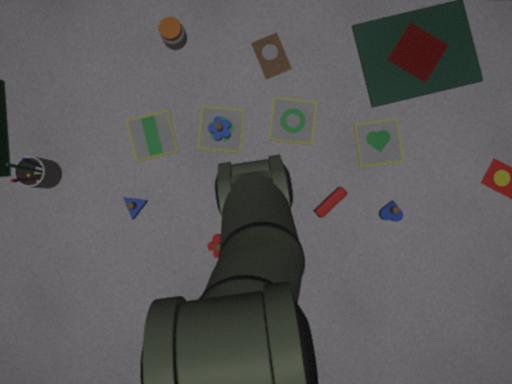

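The blue flower now sits centred on its print at (220,128). Next I grasp the tape.

Call:
carry_out(rows=[[[0,0,0.02,0],[0,0,0.04,0],[0,0,0.049,0],[0,0,0.05,0],[0,0,0.05,0]]])

```text
clock: 7.55
position: [0.4517, 0.009, 0.0032]
tool_rot: [-3.141, -0.0, 2.698]
force: [-0.1, 0.5, -0.1]
grip_width: 0.0853
finger_force: 0.0
```

Call:
carry_out(rows=[[[0,0,0,0],[0,0,0,0],[0,0,0,0],[0,0,0,0],[0,0,0,0],[0,0,-0.01,0],[0,0,-0.03,0],[0,0,-0.05,0],[0,0,-0.05,0],[0,0,-0.05,0]]], grip=0.045, grip_force=25)

```text
clock: 8.38
position: [0.4524, 0.009, 0.0543]
tool_rot: [3.14, 0.002, 2.698]
force: [-0.1, -0.7, -1.5]
grip_width: 0.0535
finger_force: 26.6
```

```bash
python3 d.py 0.637 -0.0755 0.053; python3 -c "
from meas import *
S=bot.grab_frame('side');save(S,'s3')"
```

```text
t 8.38 p [0.4524 0.009  0.0543] rpy [1.799e+02 1.000e-01 1.546e+02] grip 0.0535 ff 26.6 q [-0.14  0.56 -0.01  2.17  0.01  0.4   0.96]
[ 0.637  -0.0755  0.053 ] -> [-203.     2.9    1.3]
```

View pics/s3.png

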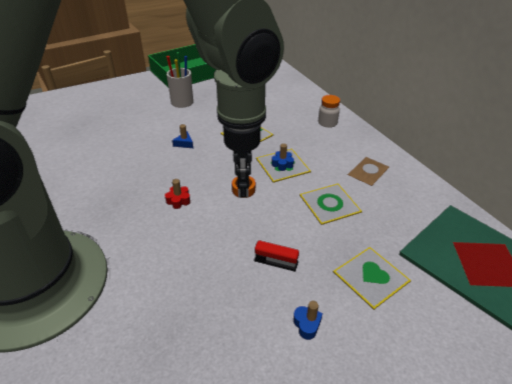

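The side view shows the tape lifted in the fingers at (244,186), level. I carry it to the ring card.

Call:
carry_out(rows=[[[-0.03,0,0,0],[-0.065,0.001,0,0],[-0.1,0.002,0,0],[-0.135,0.003,0,0],[-0.17,0.003,0,0],[-0.195,0.003,0,0],[-0.203,0.003,0,0],[-0.203,0.003,0.01,0],[-0.203,0.003,0.025,0],[-0.203,0.003,0.038,0],[-0.203,0.003,0.04,0],[-0.203,0.003,0.04,0]]])

```text
clock: 9.43
position: [0.6347, -0.0749, 0.0114]
tool_rot: [-3.141, -0.003, 2.698]
force: [-0.9, 0.2, 0.1]
grip_width: 0.0537
finger_force: 26.6
```

Call:
carry_out(rows=[[[0,0,0.003,0],[0,0,0.005,0],[0,0,0.005,0],[0,0,0.005,0]]])

```text
clock: 9.77
position: [0.6364, -0.0755, 0.0082]
tool_rot: [3.141, 0.001, 2.698]
force: [-0.0, -0.4, -0.6]
grip_width: 0.0534
finger_force: 26.6
```

```bash
python3 d.py 0.637 -0.0755 0.007
```

```text
t 9.77 p [ 0.6364 -0.0755  0.0082] rpy [180.    0.  154.6] grip 0.0534 ff 26.6 q [ 0.04  0.83 -0.02  1.68  0.03  0.63  1.13]
[ 0.637  -0.0755  0.007 ] -> [-0.6  0.2  1.2]
```

Call:
carry_out(rows=[[[0,0,0.001,0],[0,0,0.001,0],[0,0,0.001,0],[0,0,0.001,0],[0,0,-0.02,0],[0,0,-0.06,0],[0,0,-0.1,0],[0,0,-0.1,0],[0,0,-0.1,0]]], grip=0.085)

```text
clock: 10.52
position: [0.6375, -0.0757, 0.1103]
tool_rot: [3.14, 0.004, 2.698]
force: [-0.9, 0.3, -0.1]
grip_width: 0.0852
finger_force: 0.0
```

```bash
python3 d.py 0.4367 -0.167 0.1
```

```text
t 10.52 p [ 0.6375 -0.0757  0.1103] rpy [179.9   0.2 154.6] grip 0.0852 ff 0.0 q [ 0.04  0.68 -0.02  1.65  0.02  0.8   1.14]
[ 0.4367 -0.167   0.1   ] -> [ 142.1 -168.7   10.3]
```

Call:
carry_out(rows=[[[0.025,-0.03,0,4],[0.05,-0.06,0,8],[0.075,-0.089,0,12],[0.1,-0.119,0,16],[0.125,-0.148,0,20.4],[0.138,-0.164,0,20.4],[0.142,-0.1685,0.01,20.4],[0.142,-0.1685,0.03,20.4],[0.142,-0.1685,0.04,20.4],[0.142,-0.1685,0.04,20.4],[0.142,-0.1685,0.04,20.4]]], grip=0.06)

```text
clock: 11.43
position: [0.4353, -0.1664, 0.0672]
tool_rot: [-3.141, -0.002, 2.342]
force: [0.4, -0.9, -0.1]
grip_width: 0.0598
finger_force: 0.0
```

```bash
python3 d.py 0.4367 -0.167 0.01; python3 -c "
from meas import *
S=bot.grab_frame('side');save(S,'s4')
f=bot.grab_frame('top')
for a,p,z in((f,(293,121),.028),(S,(330,200),.028)):
  xs,ys=cc(a,5,18,p);print(cent(a,xs,ys,z))"
```

```text
t 11.43 p [ 0.4353 -0.1664  0.0672] rpy [-1.799e+02 -1.000e-01  1.342e+02] grip 0.0598 ff 0.0 q [ 0.2   0.55  0.05  2.14 -0.06  0.46  1.07]
[ 0.4367 -0.167   0.01  ] -> [-1.4  0.6 57.2]
(array([ 0.6352, -0.0753]), 159.7, array([634., -76.]), array([50., 52.]), 199)
(array([ 0.6314, -0.0849]), 49.8, array([633., -85.]), array([76., 51.]), 396)
```

View pics/s4.png

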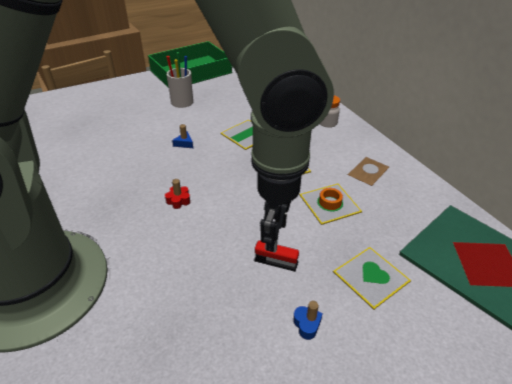

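The tape sits on the ring print at (331,198), and the fingers straddle the stapler at (275,245). I descend.

Call:
carry_out(rows=[[[0,0,0.02,0],[0,0,0.04,0],[0,0,0.055,0],[0,0,0.058,0],[0,0,0.058,0],[0,0,0.058,0]]])

```text
clock: 12.03
position: [0.436, -0.1669, 0.0106]
tool_rot: [3.141, 0.001, 2.342]
force: [-0.1, 0.3, -0.2]
grip_width: 0.0602
finger_force: 0.0
```

Call:
carry_out(rows=[[[0,0,0,0],[0,0,0,0],[0,0,0,0],[0,0,0,0],[0,0,0,0],[0,0,-0.01,0],[0,0,-0.04,0],[0,0,-0.08,0],[0,0,-0.11,0],[0,0,-0.11,0],[0,0,-0.11,0]]], grip=0.015, grip_force=50)

```text
clock: 12.95
position: [0.4365, -0.1669, 0.1219]
tool_rot: [3.139, 0.003, 2.342]
force: [-0.5, 0.7, -2.0]
grip_width: 0.0253
finger_force: 50.1
```

```bash
python3 d.py 0.594 0.273 0.12; python3 -c "
from meas import *
S=bot.grab_frame('side');save(S,'s5')"
```

```text
t 12.95 p [ 0.4365 -0.1669  0.1219] rpy [179.9   0.2 134.2] grip 0.0253 ff 50.1 q [ 0.19  0.45  0.07  2.11 -0.05  0.59  1.06]
[0.594 0.273 0.12 ] -> [205.8 419.5   1.9]
```

View pics/s5.png

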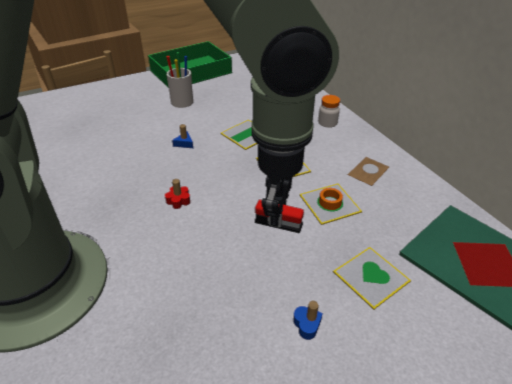

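The stapler is held level at (280,213). I carry it to the bar card, turning −61°.

Call:
carry_out(rows=[[[0.018,0.036,0,-5],[0.036,0.073,0,-10],[0.053,0.109,0,-15],[0.071,0.145,0,-20],[0.089,0.182,0,-25],[0.107,0.218,0,-30],[0.125,0.254,0,-36],[0.142,0.29,0,-41],[0.16,0.326,0,-46],[0.178,0.363,0,-51],[0.194,0.396,0,-56],[0.206,0.4195,0,-61]]])

```text
clock: 14.0
position: [0.5924, 0.2768, 0.1181]
tool_rot: [3.141, -0.002, -2.871]
force: [-0.0, 0.0, -1.3]
grip_width: 0.0253
finger_force: 50.0
```

Call:
carry_out(rows=[[[0,0,0,0],[0,0,0,0],[0,0,0,0]]])

```text
clock: 14.25
position: [0.5923, 0.2723, 0.1183]
tool_rot: [-3.141, -0.003, -2.878]
force: [-0.4, -1.7, -1.6]
grip_width: 0.0253
finger_force: 50.0
```

```bash
python3 d.py 0.594 0.273 0.014
```

```text
t 14.25 p [0.5923 0.2723 0.1183] rpy [-1.799e+02 -1.000e-01 -1.649e+02] grip 0.0253 ff 50.0 q [-0.39  0.7  -0.21  1.61  0.17  0.86  1.17]
[0.594 0.273 0.014] -> [ -1.9   0.2 104.3]
```

Call:
carry_out(rows=[[[-0.001,0,0.03,0],[-0.001,0,0.06,0],[-0.001,0,0.085,0],[-0.001,0,0.095,0],[-0.001,0,0.1,0],[-0.001,0,0.104,0],[-0.001,0,0.1055,0],[-0.001,0,0.1055,0],[-0.001,0,0.1055,0]]])

```text
clock: 15.0
position: [0.5945, 0.2738, 0.0154]
tool_rot: [3.141, 0.001, -2.877]
force: [0.6, 0.3, -1.7]
grip_width: 0.0254
finger_force: 50.0
```

```bash
python3 d.py 0.594 0.273 0.014
```

```text
t 15.0 p [0.5945 0.2738 0.0154] rpy [ 1.800e+02  1.000e-01 -1.648e+02] grip 0.0254 ff 50.0 q [-0.41  0.84 -0.18  1.64  0.21  0.68  1.14]
[0.594 0.273 0.014] -> [ 0.7 -0.6  1.4]
```

Call:
carry_out(rows=[[[0,0,0.001,0],[0,0,0.001,0],[0,0,0.001,0],[0,0,0.001,0],[0,0,-0.02,0],[0,0,-0.06,0],[0,0,-0.1,0],[0,0,-0.115,0],[0,0,-0.115,0],[0,0,-0.115,0]]], grip=0.055)

```text
clock: 15.83
position: [0.5944, 0.2738, 0.1305]
tool_rot: [3.141, 0.002, -2.877]
force: [-0.1, -0.1, -0.9]
grip_width: 0.055
finger_force: 0.0
```

```bash
python3 d.py 0.422 -0.315 0.13; python3 -c "
from meas import *
f=bot.grab_frame('side');xs,ys=cc(f,170,6,(246,130));print(cent(f,xs,ys,.046))"
```

```text
t 15.83 p [0.5944 0.2738 0.1305] rpy [ 1.800e+02  1.000e-01 -1.648e+02] grip 0.055 ff 0.0 q [-0.39  0.68 -0.21  1.6   0.17  0.88  1.17]
[ 0.422 -0.315  0.13 ] -> [ 3.204e+02 -5.232e+02  5.000e-01]
(array([0.5899, 0.2602]), -156.8, array([591., 261.]), array([105.,  44.]), 291)
```

Call:
carry_out(rows=[[[0.02,-0.033,0,5],[0.04,-0.065,0,10],[0.06,-0.098,0,15],[0.08,-0.131,0,20],[0.1,-0.163,0,25],[0.12,-0.196,0,30],[0.14,-0.229,0,35],[0.16,-0.261,0,40],[0.18,-0.294,0,45],[0.2,-0.327,0,50],[0.22,-0.36,0,55],[0.24,-0.392,0,61]]], grip=0.05)

```text
clock: 16.88
position: [0.4635, -0.1692, 0.1285]
tool_rot: [-3.141, -0.001, 2.338]
force: [0.5, -0.6, -0.4]
grip_width: 0.05
finger_force: 0.0
```

```bash
python3 d.py 0.422 -0.315 0.13
```

```text
t 16.88 p [ 0.4635 -0.1692  0.1285] rpy [-1.799e+02 -1.000e-01  1.339e+02] grip 0.05 ff 0.0 q [ 0.18  0.47  0.07  2.04 -0.05  0.64  1.04]
[ 0.422 -0.315  0.13 ] -> [ -76.2 -131.    -1.5]
```

Call:
carry_out(rows=[[[-0.018,-0.032,0,0],[-0.036,-0.065,0,0],[-0.054,-0.097,0,0],[-0.07,-0.124,0,0],[-0.076,-0.134,0.01,0],[-0.076,-0.134,0.04,0],[-0.076,-0.134,0.055,0],[-0.076,-0.134,0.055,0],[-0.076,-0.134,0.055,0]]])

```text
clock: 17.63
position: [0.4211, -0.3147, 0.0733]
tool_rot: [-3.141, -0.003, 2.342]
force: [0.9, -0.5, -0.1]
grip_width: 0.0501
finger_force: 0.0
```

```bash
python3 d.py 0.422 -0.315 0.028; python3 -c "
from meas import *
f=bot.grab_frame('top');save(f,'t6');xs,ys=cc(f,170,6,(152,134));print(cent(f,xs,ys,.046))
S=bot.grab_frame('side');save(S,'s6')"
```

```text
t 17.63 p [ 0.4211 -0.3147  0.0733] rpy [-180.    -0.2  134.2] grip 0.0501 ff 0.0 q [ 0.49  0.6   0.06  1.98 -0.06  0.56  1.36]
[ 0.422 -0.315  0.028] -> [-0.8  0.4 45.3]
(array([0.5926, 0.2725]), -163.8, array([593., 272.]), array([89., 28.]), 426)
```

View pics/s6.png

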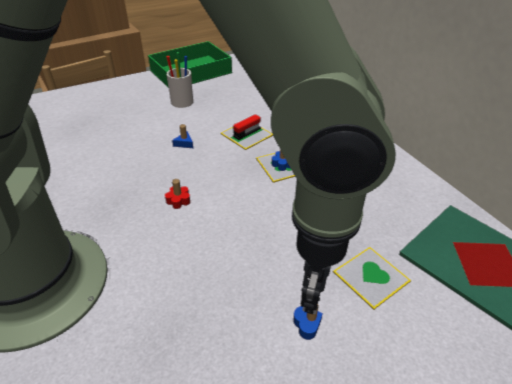

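The stapler is on the bar print at (247,127), measured at (0.5926, 0.2725) against the card's (0.593, 0.273). The gripper is over the heart's peg at (312,305), so I descend and grasp.

Call:
carry_out(rows=[[[0,0,0.02,0],[0,0,0.038,0],[0,0,0.047,0],[0,0,0.047,0],[0,0,0.047,0]]])

```text
clock: 18.15
position: [0.4219, -0.3154, 0.0279]
tool_rot: [-3.142, 0.0, 2.342]
force: [0.1, 0.4, -0.4]
grip_width: 0.05
finger_force: 0.0
```

Call:
carry_out(rows=[[[0,0,0,0],[0,0,0,0],[0,0,0,0],[0,0,0,0],[0,0,0,0],[0,0,-0.01,0],[0,0,-0.03,0],[0,0,-0.05,0],[0,0,-0.06,0],[0,0,-0.06,0],[0,0,-0.06,0]]], grip=0.005, grip_force=40)

```text
clock: 19.07
position: [0.4219, -0.3155, 0.0878]
tool_rot: [3.141, 0.001, 2.342]
force: [-0.4, 0.1, -1.4]
grip_width: 0.0169
finger_force: 39.0
```

```bash
python3 d.py 0.586 -0.287 0.033
```

```text
t 19.07 p [ 0.4219 -0.3155  0.0878] rpy [1.800e+02 1.000e-01 1.342e+02] grip 0.0169 ff 39.0 q [ 0.49  0.58  0.06  1.98 -0.06  0.59  1.36]
[ 0.586 -0.287  0.033] -> [-93.8 137.5  54.8]
```

Going to the place height: back down 60 mm, less the card's 4 mm, gives 55.5 mm.

Call:
carry_out(rows=[[[-0.02,0.03,0,0],[-0.04,0.06,0,0],[-0.06,0.09,0,0],[-0.08,0.118,0,0],[-0.094,0.1375,0,0],[-0.094,0.1375,0.01,0],[-0.094,0.1375,0.03,0],[-0.094,0.1375,0.045,0],[-0.094,0.1375,0.051,0],[-0.094,0.1375,0.0555,0],[-0.094,0.1375,0.0555,0],[-0.094,0.1375,0.0555,0]]])

```text
clock: 20.07
position: [0.5857, -0.2871, 0.0316]
tool_rot: [-3.141, -0.0, 2.342]
force: [0.2, -0.0, -0.8]
grip_width: 0.0167
finger_force: 40.9
```

```bash
python3 d.py 0.586 -0.287 0.032
```

```text
t 20.07 p [ 0.5857 -0.2871  0.0316] rpy [-180.    -0.   134.2] grip 0.0167 ff 40.9 q [ 0.32  0.81  0.07  1.65 -0.08  0.68  1.2 ]
[ 0.586 -0.287  0.032] -> [-0.2  0.3 -0.4]
```

Call:
carry_out(rows=[[[0,0,0,0],[0,0,0,0],[0,0,0,0],[0,0,-0.02,0],[0,0,-0.06,0],[0,0,-0.1,0],[0.02,-0.02,-0.12,0],[0.045,-0.045,-0.12,0],[0.07,-0.07,-0.12,0],[0.1,-0.1,-0.12,0],[0.11,-0.11,-0.12,0],[0.11,-0.11,-0.12,0]]], grip=0.05)

```text
clock: 21.07
position: [0.4266, -0.2853, 0.1524]
tool_rot: [-3.141, -0.001, 2.339]
force: [0.7, -0.3, 0.2]
grip_width: 0.0501
finger_force: 0.0
```

Call:
carry_out(rows=[[[0,0,0,0],[0,0,0,0],[0,0,0,0],[0,0,0,0]]])

```text
clock: 21.4
position: [0.4311, -0.2846, 0.1516]
tool_rot: [3.142, 0.0, 2.343]
force: [0.1, -0.5, -0.6]
grip_width: 0.0503
finger_force: 0.0
```

```bash
python3 -c "
from meas import *
f=bot.grab_frame('top');save(f,'t7')
for lo,hi,p,z in((5,25,(378,142),.064),(5,25,(221,129),.064),(5,20,(293,121),.028),(170,6,(152,134),.046),(100,130,(134,206),.022)):
  xs,ys=cc(f,lo,hi,p,20 if z==.064 else 30,40 if z==.064 else 60);print(cent(f,xs,ys,z))"
```

```text
(array([ 0.5827, -0.2839]), 117.9, array([ 582., -284.]), array([13., 18.]), 44)
(array([0.6095, 0.1022]), -150.9, array([610., 102.]), array([14., 12.]), 34)
(array([ 0.6351, -0.0753]), 163.3, array([634., -76.]), array([50., 52.]), 204)
(array([0.5927, 0.2725]), -163.9, array([593., 272.]), array([89., 28.]), 427)
(array([0.4184, 0.3066]), -173.0, array([412., 309.]), array([57., 49.]), 222)
```

View pics/t7.png

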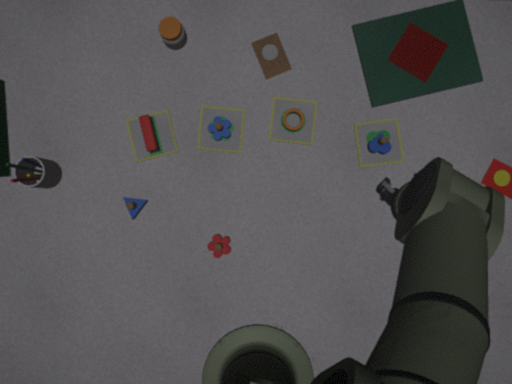

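All four are on their prints (heart at (379,142), flower (220,128), tape (292,121), stapler (148,133)), within about 4 mm of the card centres. The triangle at (134,206) and the red flower have not moved.

```bash
python3 -c "
from workcell import bot
print(bot.job_done())"
```

```text
the job is handed in; nothing more can be done
None
```

The tape roll, the stapler, and the heart and flower stamps are on their cards, each within about 4 mm of centre in the last picture; the triangle stamp was not moved, and I handed the job in at about 21 s (no verdict came back).

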